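Find the palm button that still snaps in and shut its flour flap

ROBOT

A 6-joint arm with a two-finger parallel gripper is mounted at the origin on the work surface. World frame = base frame: x ahead of the robot, y to its left, z up, the work surface at z = 0. Lengths are in m, angles in degrees, forces in N, time in s.
With the tool pointing down it reaches from about 0.4 to 0.825 m from the base axis. Payload 7 kg.
Tool frame: the origin (TCP) lies midway between the tips of the shut fingers; the grasp point (between the pads) lies 19 mm behind it; z points along the fingers, y is the line along which they close (so a half turn about z gives the same grasp; the last joint's range is limited). The gripper opens to 88 mm and grips with 3 to 60 N. Pads are 19 mm wide; open, the fingers measure 130 mm over their backs; the gripper's body (78 mm by 193 mm) begins 47 mm behind the grasp point.
Start: joints at [-52.592, 20.546, 0.682, 0, -70.136, -16.507], TCP at [0.241, -0.631, 0.227] pointing down, gripper open.
Joint ranges: [-176.03, 176.03], [-82.01, 121.73], [-58.28, 71.71], [-173.87, 95.51], [-174.79, -0.11], [-173.66, 173.66]. Speed limits (degrees/s): [136.94, 136.94, 172.46, 180, 180, 180].

INTERFACE

Orientations are given as [roll, pitch, yaw] about the fixed x, y, z axes, in that order (R = Rz(yaw) Ry(pitch) Rx(roll)).
In Python, from plant import ctrl gives the robot as it stands.
- The arm moves only by the tool step_arm, never from a script. Its argument "rows" is a list of rows, each a list of 3 entries, a list of its own where there are three numbers: the closure, from 0 (fully open) to 1 (shut), then the shift along the world's x, y, z in mm, then the turn, a rotation vector about the world's x, y, z in rad. A call has exactly 5 rows; each row is the pose to reach, as a shift and turn from the pose commanded when the call began; what a row does not reach only later rows make up. A row lasts 1/12 s, in which the tool goes at most 41.7 mm and 7.16 degrees, less where a joint would pass 70% of its speed; a pose out of reach is approached as far as the arm can. A call with a gripper value outside its range is refused whole. The fingers move at their own pace and stop on an object; the grip force is fixed at half the most. Time passes only in rows, so rows that repeat a pose let the fingers close, or fill a call up. It gives the time, the measured TCP pose, the force, the opening and the grip force at its end, in the units of the state.
- ctrl.get_obs(): the state, without advancing time (a new reading comes with each control period).
- ctrl.snapshot(name): name is "side" or "top" or "wrist"; returns the picture (420x560x3 uint8, red, green, blue); there is no depth.
- ctrl.camera_model(name): a dict with "intrinsics" (3x3 intrinsics, pixels), "R" (3x3) and "t" (3): a world point X has camera coordinates R X + t. Camera axes: x right, y down, z forward; pixel columns grow to the right and rows downward; lengths in m; the calibration is good to about 2 mm. A picture is of the moment at which its call begins: read the wrist's pose just before it. camera_model takes no time and is no camera call; for the wrist camera it gives the pose at the moment of the call.
- ctrl.close_job(): hands the job in; it is judged then, once.
The state is a dict: "clock": time; "joint_pos": joint angles; "qvel": joint speeds; "tau": joint torques, N m; "tool_pos": TCP position; "orientation": TCP orientation; "force": force on the tool from outside, world axes, zero at the start; "moment": the same for the moment, N m; "opening": finger opening in m; "gripper_force": force on a finger pad.
Only numpy, scipy, OpenCV 4.12 (cv2) and the standard library are available. Lean on these libraries where they do the work, as an engineer would, in place of code of your own. Each camera call takes 0.05 s, during which the arm holds its last target. There are 200 camera calls.

TASK

Only one of the three red palm buttons on the bakery bench still has a working snap switch; the other two are worn and stay soft all the way down. Press them gently one after another until you find the one that snaps over under the finger and stays in, then tip the yellow flour flap of that button fully shut. Leave the flaps of the soft buttons standing open (those buttons spring back up), and do not disturb the basket, bottle and mug.

Things in the scene. Friction and masses are not known exactly. Their poses are not given: they have to be found in the camera images.
- unit_a: one of three stations that look alike, fixed to the bench: grey box 150 x 100 x 45 mm high, red button, yellow flap. Which is sound cannot be seen. Origin on the bench under the button's axis; z up, x from the flap's hinge to the button; box spans x = -95 to +55 mm. Button 64 mm in diameter, flat top 81 mm above the bench at rest.
- unit_a_button (a joint): its button's travel, m: 0 at rest, 0.013 fully down. Sound button (exactly one of the three): resistance climbs from 2 N to about 8 N near 3.5 mm, then breaks over and is gone by 9.5 mm; from there it snaps home by itself and stays down when let go. Soft button: grows slowly and evenly from about 4 N to 7 or 8.5 N fully down, and springs back up.
- unit_a_flap (a joint): its flap's angle, rad: 0 shut, level over the button, 1.57 upright, starts open at 1.75-1.95 (stop 2.0). Hinge along y at x = -85, 95 mm above the bench; plate 96 mm wide, 4 thick, free edge 135 mm from the hinge, 16 mm lips on the button's side. Stiff hinge (0.04 N m): stays open; tipped towards the button below about 0.8 rad it drops shut by itself.
- unit_b: one of three stations that look alike, fixed to the bench: grey box 150 x 100 x 45 mm high, red button, yellow flap. Which is sound cannot be seen. Origin on the bench under the button's axis; z up, x from the flap's hinge to the button; box spans x = -95 to +55 mm. Button 64 mm in diameter, flat top 81 mm above the bench at rest.
- unit_b_button (a joint): its button's travel, m: 0 at rest, 0.013 fully down. Sound button (exactly one of the three): resistance climbs from 2 N to about 8 N near 3.5 mm, then breaks over and is gone by 9.5 mm; from there it snaps home by itself and stays down when let go. Soft button: grows slowly and evenly from about 4 N to 7 or 8.5 N fully down, and springs back up.
- unit_b_flap (a joint): its flap's angle, rad: 0 shut, level over the button, 1.57 upright, starts open at 1.75-1.95 (stop 2.0). Hinge along y at x = -85, 95 mm above the bench; plate 96 mm wide, 4 thick, free edge 135 mm from the hinge, 16 mm lips on the button's side. Stiff hinge (0.04 N m): stays open; tipped towards the button below about 0.8 rad it drops shut by itself.
- unit_c: one of three stations that look alike, fixed to the bench: grey box 150 x 100 x 45 mm high, red button, yellow flap. Which is sound cannot be seen. Origin on the bench under the button's axis; z up, x from the flap's hinge to the button; box spans x = -95 to +55 mm. Button 64 mm in diameter, flat top 81 mm above the bench at rest.
- unit_c_button (a joint): its button's travel, m: 0 at rest, 0.013 fully down. Sound button (exactly one of the three): resistance climbs from 2 N to about 8 N near 3.5 mm, then breaks over and is gone by 9.5 mm; from there it snaps home by itself and stays down when let go. Soft button: grows slowly and evenly from about 4 N to 7 or 8.5 N fully down, and springs back up.
- unit_c_flap (a joint): its flap's angle, rad: 0 shut, level over the button, 1.57 upright, starts open at 1.75-1.95 (stop 2.0). Hinge along y at x = -85, 95 mm above the bench; plate 96 mm wide, 4 thick, free edge 135 mm from the hinge, 16 mm lips on the button's side. Stiff hinge (0.04 N m): stays open; tipped towards the button below about 0.8 rad it drops shut by itself.
- basket_mid (a point): centre, half-way up, of an empty oblong proving basket, 212 x 142 x 75 mm, standing loose; bystander
- bottle_mid (a point): centre, half-way up, of a green bottle, 64 mm in diameter, 200 mm high, standing loose; bystander
- mug_mid (a point): centre, half-way up, of a white mug, 80 mm in diameter, 90 mm high, standing loose; bystander
There are look-alikes about, which are no part of the job. Leave any purple or turquoise look-alike of the part that bears mug_mid alone.

How it is judged (in metres and radians):
On the way, in this order (a step that is already met when the one before it is completed fails the run):
1. a button has snapped over and stays in (more than 9 mm down) with nothing pressing on its station (((value of joint unit_a_button above 0.009 m and contact force between anything else and unit_a below 0.5 N) or (value of joint unit_b_button above 0.009 m and contact force between anything else and unit_b below 0.5 N) or (value of joint unit_c_button above 0.009 m and contact force between anything else and unit_c below 0.5 N))), for 0.1 s.
2. the flap over the snapped-in button is shut (within 0.1 rad) (((value of joint unit_a_flap below 0.1 rad and (value of joint unit_a_button above 0.009 m and contact force between anything else and unit_a below 0.5 N)) or (value of joint unit_b_flap below 0.1 rad and (value of joint unit_b_button above 0.009 m and contact force between anything else and unit_b below 0.5 N)) or (value of joint unit_c_flap below 0.1 rad and (value of joint unit_c_button above 0.009 m and contact force between anything else and unit_c below 0.5 N)))), for 0.2 s.
At the end, for the whole second after the job is handed in: The button that snaps is in (more than 9 mm down, by itself) under its shut flap (within 0.1 rad), the flaps of both soft buttons stand open (beyond 1.5 rad) and those buttons are up (within 2 mm of rest), and basket, bottle and mug stand upright within 30 mm of where they were ((((value of joint unit_a_button above 0.009 m and contact force between anything else and unit_a below 0.5 N) and value of joint unit_a_flap below 0.1 rad and value of joint each of unit_b_flap, unit_c_flap above 1.5 rad and value of joint each of unit_b_button, unit_c_button below 0.002 m) or ((value of joint unit_b_button above 0.009 m and contact force between anything else and unit_b below 0.5 N) and value of joint unit_b_flap below 0.1 rad and value of joint each of unit_a_flap, unit_c_flap above 1.5 rad and value of joint each of unit_a_button, unit_c_button below 0.002 m) or ((value of joint unit_c_button above 0.009 m and contact force between anything else and unit_c below 0.5 N) and value of joint unit_c_flap below 0.1 rad and value of joint each of unit_a_flap, unit_b_flap above 1.5 rad and value of joint each of unit_a_button, unit_b_button below 0.002 m)) and distance of each of basket_mid, bottle_mid, mug_mid from where it was at the start of the episode below 0.03 m and angle between each of basket_mid, bottle_mid, mug_mid's own z axis and vertical below 0.2 rad); the robot touches nothing.
It fails at once if a station is pushed or struck with more than 30 N (contact force between anything else and unit_a above 30 N or contact force between anything else and unit_b above 30 N or contact force between anything else and unit_c above 30 N).
It fails at once if the basket, bottle or mug is moved more than 30 mm (distance of any of basket_mid, bottle_mid, mug_mid from where it was at the start of the episode above 0.03 m).
It also fails if it takes over 70 s, if anything falls off the work surface, if the arm or the gripper's body presses on something with over 40 N, if the wrist force passes 120 N, or if a joint passes its speed limit or range.

## Working session

There is one attempt and no reset: what is moved stays moved. The work goes in short steps, Python scripts to look and compute and a tool call to move; the robot and the scene stay as the last step left them, time stands still between calls to the robot, and variables do not carry over. Pictures are saved under pics/ and viewed, at most 10 in all, crops included, and the job is handed in when it is done.

Besides the shell and the picture viewer there is one more tool, called after "Call:" as name(argument=value, ...) on one line, values as JSON. step_arm: Moves the arm, as the interface text tells. Its arguments: {"type":"object","properties":{"rows":{"type":"array"}},"required":["rows"]}

```bash
mkdir -p pics; python3 - <<'E'
from plant import ctrl
import cv2
for n in("top","side"):
    im=ctrl.snapshot(n); cv2.imwrite(f"pics/{n}0.png",cv2.resize(im[:,:,::-1],(800,600),interpolation=cv2.INTER_CUBIC))
    m=ctrl.camera_model(n); print(n,m)
print(ctrl.get_obs())
E
```

```text
top {'intrinsics': array([[382.52437489,   0.        , 280.10081333],
       [  0.        , 382.52437489, 208.21922037],
       [  0.        ,   0.        ,   1.        ]]), 'R': array([[ 0.01696878, -0.99977964, -0.01235827],
       [-0.99805103, -0.01619451, -0.060265  ],
       [ 0.06005158,  0.01335681, -0.99810591]]), 't': array([-0.00380813,  0.53127226,  1.03174943])}
side {'intrinsics': array([[524.64034056,   0.        , 283.02967547],
       [  0.        , 524.64034056, 200.36847197],
       [  0.        ,   0.        ,   1.        ]]), 'R': array([[-0.87604066, -0.48209577,  0.01167994],
       [-0.26101449,  0.45365859, -0.85209467],
       [ 0.40549253, -0.74951821, -0.52325736]]), 't': array([0.45900729, 0.21781844, 1.45096813])}
{'clock': 0.1, 'joint_pos': array([-5.25903627e+01,  2.05876545e+01,  6.38399124e-01, -1.81281894e-02,
       -7.01357307e+01, -1.65048083e+01]), 'qvel': array([ 0.09471744, -0.07711502,  0.1410444 ,  0.05136397,  0.05518339,
       -0.02544452]), 'tau': array([-4.57777533e-04, -5.84163988e+01,  2.93755835e+01,  7.01553404e+00,
        1.02337101e-02, -6.09327731e-05]), 'tool_pos': array([ 0.2406451 , -0.63017109,  0.22570675]), 'orientation': array([ 1.79913674e+02, -7.80617001e-03, -1.59101338e+02]), 'force': array([ 0.16380537,  0.06073785, -0.46858134]), 'moment': array([ 0.02440063, -0.0356532 , -0.04449649]), 'gripper_force': 0.0, 'opening': 0.08783594971046269}
```

View pics/top0.png

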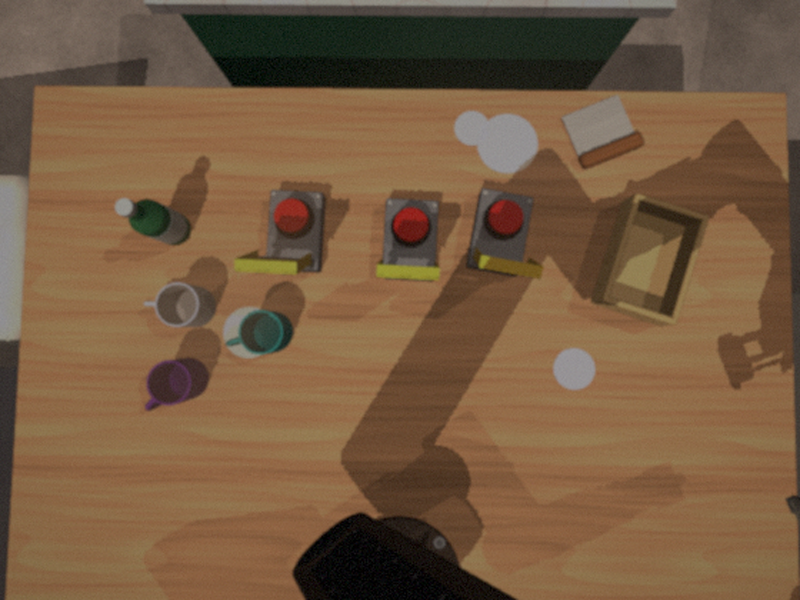

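View pics/side0.png

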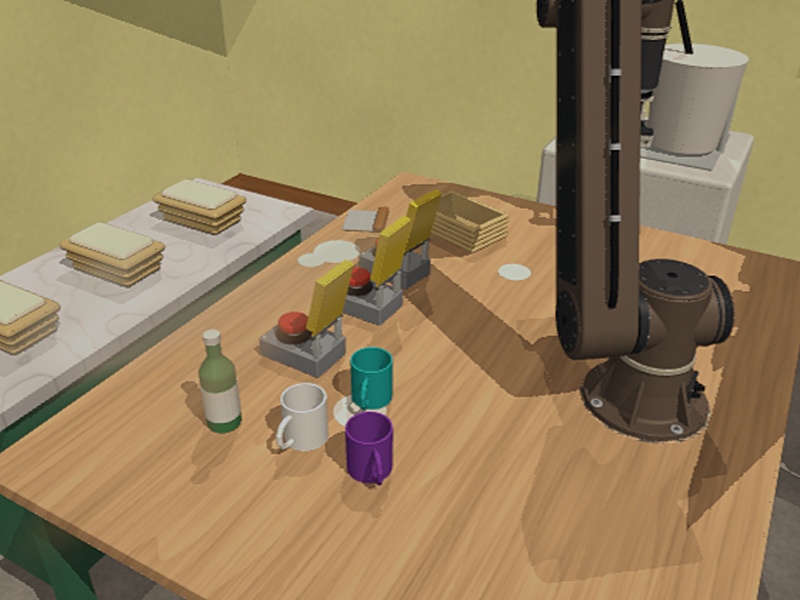

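The top view shows buttons at about (292,217), (411,226) and (505,217), with the flaps on the robot side. The bottle (150,220) and mug (178,305) are on the left and the basket (655,258) is on the right.

```bash
cat > h.py <<'E'
import numpy as np, cv2
from plant import ctrl
def ray(m,uv,z):
    K,R,t=m["intrinsics"],m["R"],m["t"]; C=-R.T@t
    d=R.T@np.linalg.solve(K,[uv[0],uv[1],1]); return C+d*(z-C[2])/d[2]
def proj(m,X):
    p=m["intrinsics"]@(m["R"]@np.asarray(X)+m["t"]); return p[:2]/p[2]
E
python3 - <<'E'
from h import *
m=ctrl.camera_model("top"); print("C",-m["R"].T@m["t"])
im=cv2.imread("pics/top0.png"); hsv=cv2.cvtColor(im,cv2.COLOR_BGR2HSV)
red=((hsv[...,0]<6)|(hsv[...,0]>174))&(hsv[...,1]>180)&(hsv[...,2]>70)
yel=(abs(hsv[...,0].astype(int)-28)<5)&(hsv[...,1]>200)&(hsv[...,2]>70)
for nm,k,z in(("red",red,.081),("yel",yel,.22)):
    n,l,s,c=cv2.connectedComponentsWithStats(k.astype(np.uint8))
    for i in range(1,n):
        if s[i,4]>200:
            print(nm,s[i],c[i].round(1),ray(m,c[i]*.7,z).round(4), cv2.minAreaRect(np.argwhere(l==i)[:,::-1].astype(np.float32)))
for nm,cs in dict(A=[(271,191),(324,192),(320,271)],B=[(387,200),(439,200),(438,277)],C=[(484,191),(533,197),(527,273),(469,268)]).items():
    print(nm,[ray(m,np.array(c)*.7,.045).round(3)[:2] for c in cs])
big=cv2.resize(im[170:290,220:560],(800,282),interpolation=cv2.INTER_CUBIC)
cv2.imwrite("pics/crop1.png",cv2.convertScaleAbs(big,alpha=1.8))
E
```

```text
C [ 0.46834326 -0.00898447  1.06176526]
red [275 199  33  31 640] [290.8 212.2] [0.6795 0.2057 0.081 ] ((290.6346130371094, 213.67308044433594), (28.63295555114746, 32.75139617919922), 78.69007110595703)
red [489 201  33  33 831] [505.1 216.8] [ 0.6766 -0.1833  0.081 ] ((505.0, 217.0), (32.0, 32.0), 90.0)
red [393 208  35  33 900] [410.4 224.1] [ 0.6607 -0.0122  0.081 ] ((410.7500305175781, 224.25), (32.526912689208984, 33.23401641845703), 45.0)
A [array([0.727, 0.252]), array([0.727, 0.152]), array([0.577, 0.156])]
B [array([0.713, 0.033]), array([ 0.714, -0.065]), array([ 0.569, -0.065])]
C [array([ 0.733, -0.15 ]), array([ 0.723, -0.242]), array([ 0.579, -0.231]), array([ 0.587, -0.123])]
```

View pics/crop1.png

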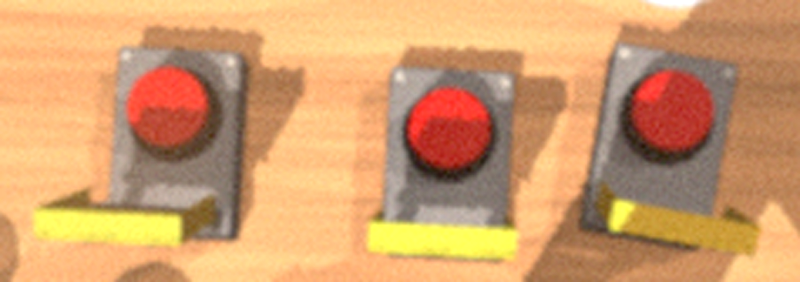

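Buttons are at about A (0.674,0.205), B (0.660,-0.012) and C (0.677,-0.183), with unit yaws of about -4, 0 and -9°. I'm starting with C, fingers shut, tool y along world y so the body stays narrow towards the flap.

Call:
step_arm(rows=[[1,[0,0,40],[0,0,-0.1]],[1,[15,15,75],[0,0,-0.2]],[1,[40,40,80],[0,0,-0.3]],[1,[65,65,80],[0,0,-0.365]],[1,[90,90,80],[0,0,-0.365]]])

```text
clock: 0.52
tool_pos: [0.3315, -0.5397, 0.3071]
orientation: [-180.0, 0.1, 179.7]
force: [1.4, -0.3, 0.7]
opening: 0.0595
gripper_force: 0.0
```

Call:
step_arm(rows=[[1,[28,28,0],[0,0,0]],[1,[56,56,0],[0,0,0]],[1,[84,84,0],[0,0,0]],[1,[112,112,0],[0,0,0]],[1,[140,140,0],[0,0,0]]])

```text
clock: 0.93
tool_pos: [0.4717, -0.3988, 0.3064]
orientation: [180.0, -0.0, 180.0]
force: [-0.2, -0.8, -1.3]
opening: 0.0264
gripper_force: 0.0
```

Call:
step_arm(rows=[[1,[28,28,0],[0,0,0]],[1,[56,56,0],[0,0,0]],[1,[84,84,0],[0,0,0]],[1,[112,112,0],[0,0,0]],[1,[140,140,0],[0,0,0]]])

```text
clock: 1.35
tool_pos: [0.6117, -0.2588, 0.3063]
orientation: [180.0, -0.0, 180.0]
force: [0.5, -0.6, 0.2]
opening: 0.0008
gripper_force: 0.0
```

Call:
step_arm(rows=[[1,[25,25,0],[0,0,0]],[1,[50,50,0],[0,0,0]],[1,[70,70,0],[0,0,0]],[1,[82,78,0],[0,0,0]],[1,[82,78,0],[0,0,0]]])

```text
clock: 1.77
tool_pos: [0.6946, -0.1802, 0.3046]
orientation: [180.0, -0.1, -179.9]
force: [-0.6, -0.0, -0.8]
opening: 0.0002
gripper_force: 0.0
```

Call:
step_arm(rows=[[1,[-4,-3,-40],[0,0,0]],[1,[-7,-3,-80],[0,0,0]],[1,[-7,-3,-120],[0,0,0]],[1,[-7,-3,-160],[0,0,0]],[1,[-7,-3,-180],[0,0,0]]])

```text
clock: 2.18
tool_pos: [0.6822, -0.1861, 0.1211]
orientation: [179.9, -0.4, 179.9]
force: [-1.1, 1.4, -0.6]
opening: 0.0004
gripper_force: 0.0
```

```bash
python3 - <<'E'
from h import *
a=ctrl.snapshot("side"); b=ctrl.snapshot("wrist")
v=np.vstack([np.hstack([a,b])])[:,:,::-1]
cv2.imwrite("pics/c1.png",cv2.resize(np.vstack([a[20:340,:400],b[:,:400]])[:,:,::-1],None,fx=.8,fy=.8))
print(ctrl.get_obs()["tool_pos"],ctrl.get_obs()["force"])
E
```

```text
[ 0.6821267  -0.18615279  0.12150681] [-0.24913776  0.41081399  0.32850395]
```

View pics/c1.png

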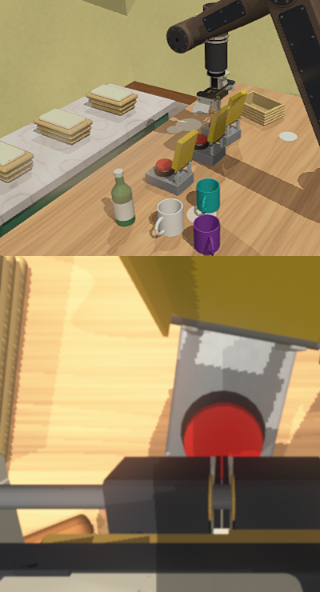

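Side and wrist views show the shut fingers over button C, with the flap and basket clear. I'm pressing gently now.

Call:
step_arm(rows=[[1,[0,0,-12],[0,0,0]],[1,[0,0,-24],[0,0,0]],[1,[0,0,-32],[0,0,0]],[1,[0,0,-37],[0,0,0]],[1,[0,0,-37],[0,0,0]]])

```text
clock: 2.7
tool_pos: [0.6854, -0.1855, 0.0888]
orientation: [180.0, -0.1, 180.0]
force: [0.6, 0.3, -0.5]
opening: 0.0007
gripper_force: 0.0
```

Call:
step_arm(rows=[[1,[0,0,-1],[0,0,0]],[1,[0,0,-2],[0,0,0]],[1,[0,0,-3],[0,0,0]],[1,[0,0,-3],[0,0,0]],[1,[0,0,-3],[0,0,0]]])

```text
clock: 3.12
tool_pos: [0.6859, -0.1856, 0.0869]
orientation: [-180.0, 0.0, 180.0]
force: [-0.8, 0.4, 1.1]
opening: 0.0007
gripper_force: 0.0
```

Call:
step_arm(rows=[[1,[0,0,-1],[0,0,0]],[1,[0,0,-2],[0,0,0]],[1,[0,0,-3],[0,0,0]],[1,[0,0,-3],[0,0,0]],[1,[0,0,-3],[0,0,0]]])

```text
clock: 3.53
tool_pos: [0.6857, -0.1855, 0.0834]
orientation: [180.0, -0.0, 180.0]
force: [0.0, -0.4, -0.3]
opening: 0.0009
gripper_force: 0.0
```

Call:
step_arm(rows=[[1,[0,0,-1],[0,0,0]],[1,[0,0,-2],[0,0,0]],[1,[0,0,-3],[0,0,0]],[1,[0,0,-4],[0,0,0]],[1,[0,0,-4],[0,0,0]]])

```text
clock: 3.95
tool_pos: [0.6859, -0.1856, 0.08]
orientation: [-180.0, 0.0, 180.0]
force: [-1.8, 0.9, 5.1]
opening: 0.0008
gripper_force: 2.6
```

Call:
step_arm(rows=[[1,[0,0,-1],[0,0,0]],[1,[0,0,-2],[0,0,0]],[1,[0,0,-2],[0,0,0]],[1,[0,0,-2],[0,0,0]],[1,[0,0,-2],[0,0,0]]])

```text
clock: 4.37
tool_pos: [0.686, -0.1856, 0.0785]
orientation: [-180.0, 0.0, -180.0]
force: [-1.9, 0.4, 7.2]
opening: 0.0002
gripper_force: 3.5
```

Call:
step_arm(rows=[[1,[0,0,-1],[0,0,0]],[1,[0,0,-2],[0,0,0]],[1,[0,0,-2],[0,0,0]],[1,[0,0,-2],[0,0,0]],[1,[0,0,-2],[0,0,0]]])

```text
clock: 4.78
tool_pos: [0.6859, -0.1856, 0.0764]
orientation: [-180.0, 0.0, -180.0]
force: [-1.7, 0.6, 5.6]
opening: 0.0001
gripper_force: 3.0
```

Call:
step_arm(rows=[[1,[0,0,-1],[0,0,0]],[1,[0,0,-2],[0,0,0]],[1,[0,0,-2],[0,0,0]],[1,[0,0,-2],[0,0,0]],[1,[0,0,-2],[0,0,0]]])

```text
clock: 5.2
tool_pos: [0.6859, -0.1856, 0.0736]
orientation: [180.0, 0.0, 180.0]
force: [-0.3, 0.4, 2.0]
opening: 0.0003
gripper_force: 1.1
```

Force peaked at 7 N and is dropping away, so C is the sound one. I'm following it through until it snaps.

Call:
step_arm(rows=[[1,[0,0,-1],[0,0,0]],[1,[0,0,-2],[0,0,0]],[1,[0,0,-2],[0,0,0]],[1,[0,0,-3],[0,0,0]],[1,[0,0,-3],[0,0,0]]])

```text
clock: 5.62
tool_pos: [0.6856, -0.1855, 0.07]
orientation: [180.0, -0.0, 180.0]
force: [0.6, -0.7, -0.4]
opening: 0.0007
gripper_force: 0.0
```

Call:
step_arm(rows=[[1,[0,0,-1],[0,0,0]],[1,[0,0,-1.5],[0,0,0]],[1,[0,0,-2],[0,0,0]],[1,[0,0,-2],[0,0,0]],[1,[0,0,-2],[0,0,0]]])

```text
clock: 6.03
tool_pos: [0.6857, -0.1856, 0.0685]
orientation: [180.0, -0.0, 180.0]
force: [-0.3, -0.2, 0.0]
opening: 0.0004
gripper_force: 0.0
```

Call:
step_arm(rows=[[1,[0,0,10],[0,0,0]],[1,[0,0,20],[0,0,0]],[1,[0,0,40],[0,0,0]],[1,[0,0,60],[0,0,0]],[1,[0,0,60],[0,0,0]]])

```text
clock: 6.45
tool_pos: [0.6886, -0.1862, 0.1349]
orientation: [-179.9, 0.5, -180.0]
force: [0.9, -0.6, 1.8]
opening: 0.0006
gripper_force: 0.0
```

```bash
python3 - <<'E'
from h import *
b=ctrl.snapshot("wrist")[:,:,::-1]; a=ctrl.snapshot("side")[60:260,200:420,::-1]
cv2.imwrite("pics/c2.png",np.hstack([cv2.resize(b,(400,300)),cv2.resize(a,(330,300))]))
print(ctrl.get_obs()["tool_pos"],ctrl.get_obs()["force"])
m=ctrl.camera_model("wrist"); 
for z in(.081,.068): print(proj(m,[.6766,-.1833,z])*300/420, proj(m,[.6766-.032,-.1833,z])*300/420)
E
```

```text
[ 0.68683088 -0.18562438  0.13115842] [-0.64973609  0.11088098 -0.71519483]
[201.01109148 156.40476118] [201.1067977  121.47224018]
[200.83987982 152.37329063] [200.92322326 119.24814699]
```

View pics/c2.png

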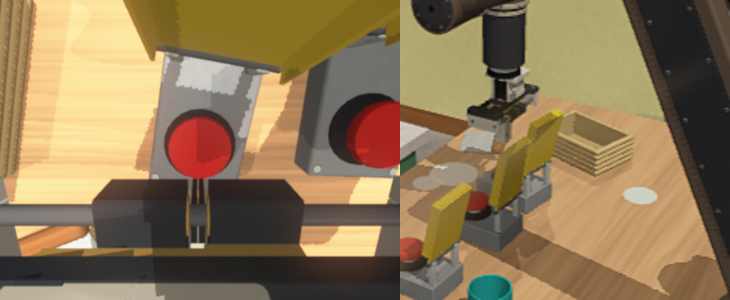

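Zero force at z 0.0685 with the fingers on it, and the button is visibly sunk after release, so C has snapped in. Now I'll go over the flap to behind it.

Call:
step_arm(rows=[[1,[0,0,40],[0,0,0]],[1,[0,0,80],[0,0,0]],[1,[0,0,120],[0,0,0]],[1,[0,0,160],[0,0,0]],[1,[0,0,185],[0,0,0]]])

```text
clock: 6.97
tool_pos: [0.6862, -0.186, 0.3186]
orientation: [-179.9, 0.3, 180.0]
force: [1.1, -0.8, 1.5]
opening: 0.0002
gripper_force: 0.0
```

Call:
step_arm(rows=[[1,[-40,10,0],[0,0,0]],[1,[-80,10,0],[0,0,0]],[1,[-120,10,0],[0,0,0]],[1,[-160,10,0],[0,0,0]],[1,[-190,10,0],[0,0,0]]])

```text
clock: 7.38
tool_pos: [0.4926, -0.1755, 0.3135]
orientation: [180.0, -0.0, 180.0]
force: [-0.5, 0.5, 0.6]
opening: 0.0008
gripper_force: 0.0
```

Call:
step_arm(rows=[[1,[0,0,-35],[0,0,0]],[1,[0,0,-70],[0,0,0]],[1,[0,0,-100],[0,0,0]],[1,[0,0,-123],[0,0,0]],[1,[0,0,-123],[0,0,0]]])

```text
clock: 7.8
tool_pos: [0.4924, -0.1751, 0.1859]
orientation: [179.9, -0.5, 179.9]
force: [-0.9, 0.3, -0.8]
opening: 0.0005
gripper_force: 0.0
```

```bash
python3 - <<'E'
from h import *
a=ctrl.snapshot("side")[40:250,200:420,::-1]
cv2.imwrite("pics/c3.png",cv2.resize(a,None,fx=2.5,fy=2.5))
print(ctrl.get_obs()["tool_pos"],ctrl.get_obs()["force"])
E
```

```text
[ 0.49403575 -0.17553661  0.1887766 ] [ 0.21383542 -0.15311662  0.64455589]
```

View pics/c3.png

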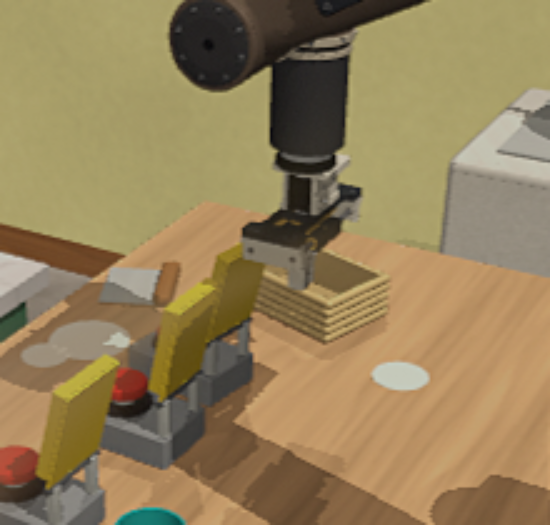

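Fingers are behind flap C, clear of B's flap. Pushing forward.

Call:
step_arm(rows=[[1,[15,0,0],[0,0,0]],[1,[30,0,0],[0,0,0]],[1,[45,0,0],[0,0,0]],[1,[55,0,0],[0,0,0]],[1,[65,0,0],[0,0,0]]])

```text
clock: 8.27
tool_pos: [0.5621, -0.1757, 0.1921]
orientation: [-180.0, 0.1, 180.0]
force: [-0.9, 0.1, -0.2]
opening: 0.0004
gripper_force: 0.2
```

Call:
step_arm(rows=[[1,[8,0,0],[0,0,0]],[1,[16,0,0],[0,0,0]],[1,[24,0,0],[0,0,0]],[1,[32,0,0],[0,0,0]],[1,[40,0,0],[0,0,0]]])

```text
clock: 8.68
tool_pos: [0.6014, -0.1756, 0.1906]
orientation: [180.0, -0.0, 180.0]
force: [-0.0, 0.4, 0.8]
opening: 0.0003
gripper_force: 0.1
```

Call:
step_arm(rows=[[1,[10,0,-6],[0,0,0]],[1,[20,0,-12],[0,0,0]],[1,[30,0,-18],[0,0,0]],[1,[40,0,-22],[0,0,0]],[1,[50,0,-22],[0,0,0]]])

```text
clock: 9.1
tool_pos: [0.6511, -0.1754, 0.1667]
orientation: [180.0, -0.1, 180.0]
force: [0.3, -0.4, -0.5]
opening: -0.0001
gripper_force: 0.0
```

Call:
step_arm(rows=[[1,[8,0,0],[0,0,0]],[1,[16,0,0],[0,0,0]],[1,[22,0,0],[0,0,0]],[1,[22,0,0],[0,0,0]],[1,[22,0,0],[0,0,0]]])

```text
clock: 9.52
tool_pos: [0.673, -0.1755, 0.1686]
orientation: [180.0, 0.0, 180.0]
force: [-0.5, 0.5, 0.6]
opening: 0.0004
gripper_force: 0.0
```

```bash
python3 - <<'E'
from h import *
a=ctrl.snapshot("side")[40:250,200:420,::-1]
cv2.imwrite("pics/c4.png",cv2.resize(a,None,fx=2.5,fy=2.5))
print(ctrl.get_obs()["tool_pos"],ctrl.get_obs()["force"])
E
```

```text
[ 0.67264551 -0.17554643  0.16864526] [-0.00993233  0.46397476  0.74876461]
```

View pics/c4.png

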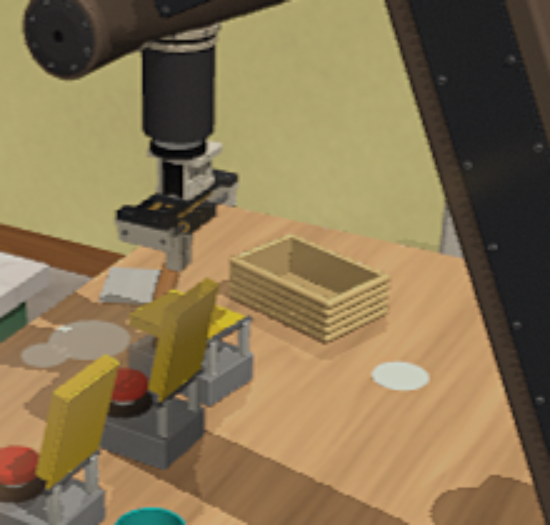

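Flap C has dropped and lies level. I'm lifting off and checking once more.

Call:
step_arm(rows=[[1,[0,0,40],[0,0,0]],[1,[0,0,80],[0,0,0]],[1,[0,0,120],[0,0,0]],[1,[0,0,150],[0,0,0]],[1,[0,0,150],[0,0,0]]])

```text
clock: 9.98
tool_pos: [0.6746, -0.1766, 0.3279]
orientation: [-179.9, 0.7, -180.0]
force: [-0.7, -0.6, 1.7]
opening: 0.0004
gripper_force: 0.0
```

Call:
step_arm(rows=[[1,[0,0,0],[0,0,0]],[1,[0,0,0],[0,0,0]],[1,[0,0,0],[0,0,0]],[1,[0,0,0],[0,0,0]],[1,[0,0,0],[0,0,0]]])

```text
clock: 10.4
tool_pos: [0.6724, -0.1756, 0.3174]
orientation: [180.0, -0.1, 180.0]
force: [-0.4, -0.9, -0.3]
opening: 0.0004
gripper_force: 0.0
```

```bash
python3 - <<'E'
from h import *
m=ctrl.camera_model("side"); a=ctrl.snapshot("side")[:,:,::-1].copy()
y=np.radians(-9); o=np.array([.677,-.183])
R=np.array([[np.cos(y),-np.sin(y)],[np.sin(y),np.cos(y)]])
for c in((-85,-48),(50,-48),(50,48),(-85,48)):   # predicted shut flap corners
    p=o+R@np.array(c)/1000; cv2.circle(a,tuple(int(round(v)) for v in proj(m,[*p,.097])),1,(255,0,0),-1)
cv2.imwrite("pics/c5.png",cv2.resize(a[110:260,200:400],None,fx=4,fy=4,interpolation=cv2.INTER_CUBIC))
print(ctrl.get_obs()["tool_pos"],ctrl.get_obs()["force"])
E
```

```text
[ 0.6725389  -0.17555929  0.31759586] [-0.42026559  0.07454865 -0.56182561]
```

View pics/c5.png

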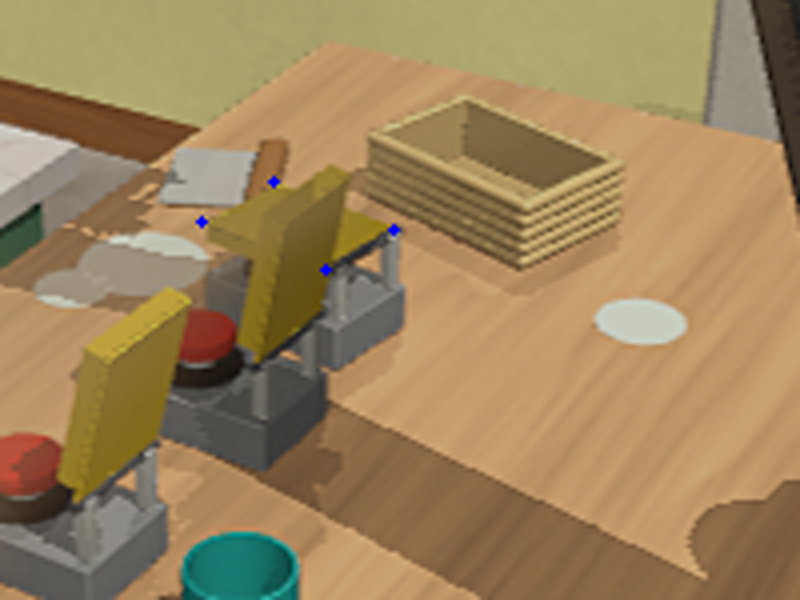

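The shut-flap outline matches the prediction within about 2 px, where a 0.1 rad tilt would shift it about 5 px. A and B stand open with their buttons up. Handing in.

```bash
python3 -c "
from plant import ctrl
print(ctrl.close_job())"
```

```text
the job is handed in; nothing more can be done
None
```

The job is handed in (no verdict was returned): the right-hand button of the three as the robot faces them was the sound one. It snapped in on the first press and its flap is shut. The other two buttons were never touched, their flaps stand open, and the basket, bottle and mug were not touched.

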